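# Size a collar on the stepped taper gauge and rack it

## Task

Pick up the steel collar that stands on the square white tile nearest the robot and slide it, level, down over the upright stepped gauge until its own bore stops it, then keep it pressed lightly against that step for a moment (about 5 to 10 N; never hard). Read on which step it stopped (the number of black lines just below that step), then lift it off and lower it onto the rack peg with the same number of black dots, resting flat on the rack, and let go. Leave the other two collars, the bottle and the weight where they are.

Things in the scene. Friction and masses are not known exactly. Their poses are not given: they have to be found in the camera images.
- gauge: upright round stepped taper gauge, aluminium, fixed, 91 mm high; origin at the centre of its underside on the bench, z up its axis. Foot 84 mm diameter, 12 mm high; post 34 mm to height 45; 30 mm land from 48 to 59; 26 mm land from 62 to 73; 22 mm land from 76 to 84; flat 10 mm tip at 91; 3 mm cones between the lands. Contact force of over 35 N between a collar and it, sideways wedging included, counts as rough
- step1 (a point): upper step (cone from 22 to 26 mm; one black line just below it), on the gauge's axis, 75 mm above the bench: height of the underside (within 2 mm) of a 24 mm bore collar that has stopped here. A collar has 1 mm play all round on the land above its own step
- step2 (a point): middle step (cone from 26 to 30 mm; two black lines below it), on the axis, 61 mm above the bench: height of the underside (within 2 mm) of a 28 mm bore collar that has stopped here. A wider collar held 2 mm off-centre can catch on a step above its own, and slips on down when shifted to the centre
- step3 (a point): lower step (cone from 30 to 34 mm; three black lines below it), on the axis, 47 mm above the bench: height of the underside (within 2 mm) of a 32 mm bore collar that has stopped here
- collar_p_c (a point): one of three steel collars alike outside: a plain upright tube, 44 mm outside diameter, 20 mm high, open at both ends, about 130 g; bore 24, 28 or 32 mm (one of each). Each starts on a square white tile; the one on the tile nearest the robot is to be gauged. This point is its centre, on its axis, 10 mm above its underside; z is its axis
- collar_q_c (a point): one of three steel collars alike outside: a plain upright tube, 44 mm outside diameter, 20 mm high, open at both ends, about 130 g; bore 24, 28 or 32 mm (one of each). Each starts on a square white tile; the one on the tile nearest the robot is to be gauged. This point is its centre, on its axis, 10 mm above its underside; z is its axis
- collar_r_c (a point): one of three steel collars alike outside: a plain upright tube, 44 mm outside diameter, 20 mm high, open at both ends, about 130 g; bore 24, 28 or 32 mm (one of each). Each starts on a square white tile; the one on the tile nearest the robot is to be gauged. This point is its centre, on its axis, 10 mm above its underside; z is its axis
- tile_p: one of three like square white tiles, 76 x 76 mm and 4 mm high, fixed; origin at the centre of its underside on the bench. A collar stands on it, near its middle. One tile lies by itself nearest the robot (x below 0.6 m); the two others stand farther out, side by side
- tile_q: one of three like square white tiles, 76 x 76 mm and 4 mm high, fixed; origin at the centre of its underside on the bench. A collar stands on it, near its middle. One tile lies by itself nearest the robot (x below 0.6 m); the two others stand farther out, side by side
- tile_r: one of three like square white tiles, 76 x 76 mm and 4 mm high, fixed; origin at the centre of its underside on the bench. A collar stands on it, near its middle. One tile lies by itself nearest the robot (x below 0.6 m); the two others stand farther out, side by side
- rack: flat grey rack plate 240 mm (its x) x 84 mm (its y), 12 mm high, fixed, with three upright pegs 75 mm apart in a row along its x; origin at the centre of its underside on the bench. Beside each peg, towards the plate's +y edge, are one, two or three black dots; one dot is at the -x end, two in the middle, three at the +x end
- peg1 (a point): foot of the peg with one dot: on its axis, at the top face of the rack's plate (12 mm above the bench). The peg is 16 mm in diameter and ends in a cone, 33 mm above this point
- peg2 (a point): foot of the peg with two dots: on its axis, at the top face of the rack's plate (12 mm above the bench). The peg is 16 mm in diameter and ends in a cone, 33 mm above this point
- peg3 (a point): foot of the peg with three dots: on its axis, at the top face of the rack's plate (12 mm above the bench). The peg is 16 mm in diameter and ends in a cone, 33 mm above this point
- bottle: white plastic bottle, 60 mm diameter, 150 mm high, loose; a bystander. Origin at the centre of its underside
- weight: small steel balance weight with a knob, 32 mm diameter, 50 mm high, loose; a bystander. Origin at the centre of its underside
Things that resemble listed ones, but are neither listed nor needed, are in the scene too. What is shaped like the part that bears collar_q_c but green, orange or pink is not meant.

How it is judged (in metres and radians):
On the way:
1. the collar has slid down the gauge, level, to the step where its bore stops, and is pressed on it lightly (over 2.5 N) for a moment (((z of collar_r_c in the frame of gauge between 0.0815 and 0.0875 m and horizontal distance between collar_r_c and gauge below 0.004 m and angle between collar_r_c's own z axis and vertical below 0.12 rad and contact force between collar_r and gauge above 2.5 N and world x of tile_r below 0.62 m) or (z of collar_p_c in the frame of gauge between 0.0675 and 0.0735 m and horizontal distance between collar_p_c and gauge below 0.004 m and angle between collar_p_c's own z axis and vertical below 0.12 rad and contact force between collar_p and gauge above 2.5 N and world x of tile_p below 0.62 m) or (z of collar_q_c in the frame of gauge between 0.0535 and 0.0595 m and horizontal distance between collar_q_c and gauge below 0.004 m and angle between collar_q_c's own z axis and vertical below 0.12 rad and contact force between collar_q and gauge above 2.5 N and world x of tile_q below 0.62 m))), for 0.2 s.
At the end, for the whole second after the job is handed in: the collar from the nearest tile encloses the peg whose dots match the lines of the step where it stopped (axis within 12 mm of the peg's), lies flat on the rack plate (within 4 mm in height, 0.1 rad) at rest (((horizontal distance between collar_r_c and peg1 below 0.012 m and z of collar_r_c in the frame of peg1 between 0.006 and 0.013 m and angle between collar_r_c's own z axis and vertical below 0.1 rad and linear speed of collar_r below 0.02 m/s and world x of tile_r below 0.62 m) or (horizontal distance between collar_p_c and peg2 below 0.012 m and z of collar_p_c in the frame of peg2 between 0.006 and 0.013 m and angle between collar_p_c's own z axis and vertical below 0.1 rad and linear speed of collar_p below 0.02 m/s and world x of tile_p below 0.62 m) or (horizontal distance between collar_q_c and peg3 below 0.012 m and z of collar_q_c in the frame of peg3 between 0.006 and 0.013 m and angle between collar_q_c's own z axis and vertical below 0.1 rad and linear speed of collar_q below 0.02 m/s and world x of tile_q below 0.62 m))); the robot touches nothing.
It fails at once if a collar is pressed on the gauge with more than 35 N (contact force, wedging included) (contact force between any of collar_r, collar_p, collar_q and gauge above 35 N).
It fails at once if a second collar is disturbed (distance of each of collar_r_c, collar_p_c from where it was at the start of the episode above 0.02 m or distance of each of collar_r_c, collar_q_c from where it was at the start of the episode above 0.02 m or distance of each of collar_p_c, collar_q_c from where it was at the start of the episode above 0.02 m).
It fails at once if the bottle or the weight is moved more than 20 mm or toppled (distance of any of bottle, weight from where it was at the start of the episode above 0.02 m or angle between any of bottle, weight's own z axis and vertical above 0.3 rad).
It also fails if it takes over 45 s, if anything falls off the work surface, if the arm or the gripper's body presses on something with over 40 N, if the wrist force passes 120 N, or if a joint passes its speed limit or range.

## Robot

A 6-joint arm with a two-finger parallel gripper is mounted at the origin on the work surface. World frame = base frame: x ahead of the robot, y to its left, z up, the work surface at z = 0. Lengths are in mm, angles in rad, forces in N, time in s.
With the tool pointing down it reaches from about 350 to 775 mm from the base axis. Payload 7.3 kg.
Tool frame: the origin (TCP) lies midway between the tips of the shut fingers; the grasp point (between the pads) lies 19 mm behind it; x points along the fingers, y is the direction in which the jaws open and shut, and the axes are right-handed (so a half turn about x gives the same grasp; the last joint's range is limited). The gripper opens to 92 mm and grips with 3 to 60 N. Pads are 19 mm wide; open, the fingers measure 130 mm over their backs; the gripper's body (75 mm by 190 mm) begins 47 mm behind the grasp point.
Start: joints at [1.152, 0.342, 1.524, -0, 1.275, -0.146], TCP at [141.435, 505.61, 226.741] pointing down, gripper open.
Joint ranges: [-2.53, 2.53], [-0.77, 2.02], [0.04, 2.7], [-1, 4.14], [0.28, 2.66], [-3.11, 3.11]. Speed limits (rad/s): [2.57, 2.57, 3.14, 3.14, 3.14, 3.14].

## Interface

Orientations are given as [roll, pitch, yaw] about the fixed x, y, z axes, in that order (R = Rz(yaw) Ry(pitch) Rx(roll)).
In Python, from plant import bot gives the robot as it stands. The module is installed in compiled form; this text tells all that it offers.
- The arm moves only by the shell command python3 -m handwheel 'ROWS' [OPENING]. ROWS is JSON, a list that holds one entry, the list of rows, each a list of 4 numbers: the shift along the tool's x, y, z in cm, then the turn about the tool's x in rad. A call has 1 to 8 rows; each row shifts and turns the commanded pose from where the row before left it, along the tool's axes as they then stand; what a row does not reach is not made up. A row lasts 1/12 s, in which the tool goes at most 41.7 mm and 7.16 degrees, less where a joint would pass 70% of its speed; a pose out of reach is approached as far as the arm can. A call is refused whole if a number of a shift passes 4.17 or a number of a turn 0.125, either way. A call with a gripper value outside its range is refused whole. OPENING is the opening, from 0 (shut) to 1 (fully open), set as the call begins (- or left out, the last holds). The fingers move at their own pace and stop on an object; the grip force is fixed at half the most. Time passes only in rows, so rows that do not move let the fingers close. It gives the time, the measured TCP pose, the force and the opening at its end, in the units of the state.
- bot.get_obs(): the state, without advancing time (a new reading comes with each control period).
- bot.capture(name): name is "scene" or "top" or "wrist"; returns (picture, depth): 384x512x3 uint8, red, green, blue; 384x512 float32, mm along the optical axis (not along the pixel's ray), 0 where there is no reading.
- bot.camera_model(name): a dict with "fx", "fy", "cx", "cy" (pixels), "position" and "rotation" of the camera in the world. Camera axes: x right, y down, z forward; pixel columns grow to the right and rows downward; lengths in mm; the calibration is good to about 2 mm. A picture is of the moment at which its call begins: read the wrist's pose just before it. camera_model takes no time and is no camera call; for the wrist camera it gives the pose at the moment of the call.
- bot.close_job(): hands the job in, once; it reports no verdict.
Trained networks look in the newest picture that a camera, given by its name, has taken for a name from the list of things; names that differ only in an ending like _2 or _b are one class to them, and where a whole thing is asked for, a point or a joint stands for the part that bears it (a point fixed in the world has none). Each returns a list of dicts, best first, with "conf" (0 to 1); they miss things now and then, are a little off and sometimes report something else, mostly with a low value. They report only what shows in the picture. A call takes as long as a camera call. They do not tell look-alikes from the thing itself.
- bot.find_in(camera, label): "bbox" ([left, top, width, height] in pixels, round what is visible of it).
- bot.spot_point(camera, label): "point" ([column, row] in pixels: a listed point, or the origin of a listed thing).
The state is a dict: "time": time; "joint_positions": joint angles; "dq": joint speeds; "tau": joint torques, N m; "tool_pos": TCP position; "tcp_rot": TCP orientation; "contact_force": force on the tool from outside, world axes, zero at the start; "moment": the same for the moment, N m; "grip_width": finger opening in mm.
Only numpy, scipy, OpenCV 4.12 (cv2) and the standard library are available. Lean on these libraries where they do the work, as an engineer would, in place of code of your own. Each camera call takes 0.05 s, during which the arm holds its last target.

## Working session

There is one attempt and no reset: what is moved stays moved. The work goes in short steps, Python scripts to look and compute and a shell command to move; the robot and the scene stay as the last step left them, time stands still between calls to the robot, and variables do not carry over. Pictures are saved under pics/ and viewed, and the job is handed in when it is done.

```bash
mkdir -p pics
python3 - <<'E'
from plant import bot
import cv2
o=bot.get_obs(); print({k:(v if not hasattr(v,'round') else v) for k,v in o.items()})
for n in ("scene","top","wrist"):
    p,d=bot.capture(n); cv2.imwrite(f"pics/{n}0.png",p[:,:,::-1])
    m=bot.camera_model(n); print(n,m)
    if n!="wrist":
        for l in ("gauge","collar_q_c","tile_q","rack","peg1","peg3","bottle","weight"):
            print(l,[( [round(float(x)) for x in r["point"]],round(r["conf"],2)) for r in bot.spot_point(n,l)])
E
```

```text
{'time': 0.0, 'joint_positions': array([ 1.15200223e+00,  3.42686521e-01,  1.52501136e+00, -2.49524934e-05,
        1.27542766e+00, -1.46003371e-01]), 'dq': array([-1.87384573e-03, -7.43224733e-04,  1.19217656e-04,  2.44061506e-04,
        2.37421106e-05, -9.22205543e-04]), 'tau': array([-6.34456046e-04, -4.31243348e+01, -2.44221210e+01,  7.17738457e-02,
        5.60353138e-02, -1.25229153e-04]), 'tool_pos': array([141.26247983, 505.2069521 , 226.06574285]), 'tcp_rot': array([-1.70123504,  1.56926326, -1.97401848]), 'contact_force': array([-1.44051428, -0.00199944, -0.57745351]), 'moment': array([ 0.01563422, -0.04236461, -0.03021237]), 'grip_width': 92.04587905956406}
scene {'fx': 351.9338681162179, 'fy': 351.9338681162179, 'cx': 260.7885686258085, 'cy': 189.61134207909998, 'position': array([1209.62552734,   45.15012682,  615.81494883]), 'rotation': array([-2.25727234, -0.01116273,  1.57903423])}
gauge [([250, 193], 0.8)]
collar_q_c [([309, 182], 0.71), ([343, 173], 0.61), ([346, 188], 0.53), ([388, 194], 0.51), ([347, 199], 0.39)]
tile_q [([383, 269], 0.69), ([346, 196], 0.6), ([3
[... 502 characters left out ...]
09, -1.59969177])}
gauge [([255, 210], 0.58)]
collar_q_c [([196, 234], 0.64), ([121, 223], 0.6), ([345, 189], 0.6), ([160, 219], 0.51), ([159, 256], 0.46)]
tile_q [([148, 130], 0.92), ([202, 133], 0.79), ([158, 218], 0.71)]
rack [([346, 194], 0.96)]
peg1 [([341, 213], 0.96), ([349, 189], 0.95), ([355, 167], 0.67)]
peg3 [([341, 213], 0.96), ([349, 189], 0.95), ([355, 167], 0.67)]
bottle [([300, 124], 0.87)]
weight [([238, 134], 0.7), ([349, 189], 0.23)]
wrist {'fx': 345.6967721831136, 'fy': 345.6967721831136, 'cx': 255.49618695912707, 'cy': 189.08407354496458, 'position': array([ 71.29795709, 524.83643903, 385.47750801]), 'rotation': array([ 2.87037786e+00, -1.31667293e-03,  1.29843939e+00])}
```

View pics/scene0.png

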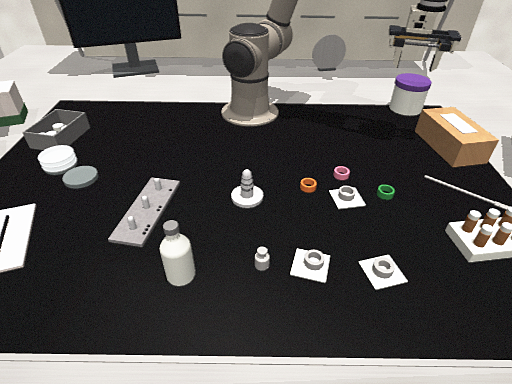

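View pics/top0.png

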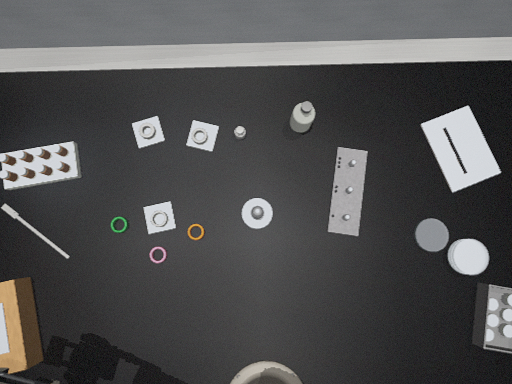

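Run:
```python
import cv2
a=cv2.imread("pics/top0.png")
cv2.imwrite("pics/top0c.png",cv2.resize(a[170:280,95:215],None,fx=5,fy=5,interpolation=cv2.INTER_CUBIC))
cv2.imwrite("pics/top0d.png",cv2.resize(a[150:240,230:390],None,fx=5,fy=5,interpolation=cv2.INTER_CUBIC))
```

```text
(no output)
```

Candidates for the collar, in top-view pixels:
- grey on the near tile (160,219)
- green ring (119,224)
- orange ring (196,232)
- pink ring (158,255)
- grey on the far tiles (148,130) and (200,136)

By the description it is the grey one at (160,219). I'll check it in a close crop.

View pics/top0c.png

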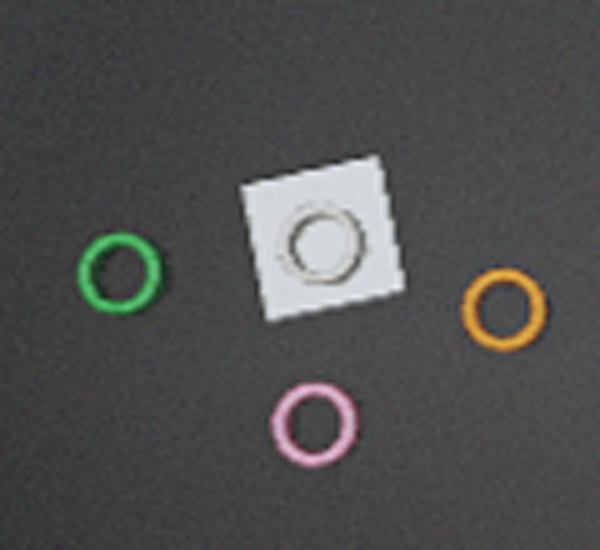

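```bash
cat > h.py <<'E'
import numpy as np, cv2
from scipy.spatial.transform import Rotation as Ro
from plant import bot
def RT(m): return Ro.from_euler('xyz',m['rotation']).as_matrix(), np.array(m['position'])
def ray(m,uv):
    R,t=RT(m); d=R@np.array([(uv[0]-m['cx'])/m['fx'],(uv[1]-m['cy'])/m['fy'],1.]); return t,d
def onz(m,uv,z):
    t,d=ray(m,uv); return t+d*(z-t[2])/d[2]
def cloud(m,dep):
    R,t=RT(m); v,u=np.mgrid[0:dep.shape[0],0:dep.shape[1]]
    P=np.stack([(u-m['cx'])/m['fx']*dep,(v-m['cy'])/m['fy']*dep,dep],-1)@R.T+t
    P[dep<=0]=np.nan; return P
def proj(m,X):
    R,t=RT(m); p=R.T@(np.array(X)-t); return np.array([m['fx']*p[0]/p[2]+m['cx'],m['fy']*p[1]/p[2]+m['cy']])
def pose():
    o=bot.get_obs(); return np.array(o['tool_pos']),Ro.from_euler('xyz',o['tcp_rot']).as_matrix(),o
E
python3 - <<'E'
from h import *
m=bot.camera_model("top")
for n,uv,z in [("collar",(160,219),14),("tile",(159,218),4),("green",(119,224),10),("orange",(196,232),10),("pink",(158,255),10),("gaugefoot",(257,213),12),("gaugetip",(258,212),91),
 ("peg1",(347,217),45),("peg2",(349,189),45),("peg3",(353,163),45),("bottle",(307,107),150),("weight",(240,131),50),("c2",(148,130),14),("c3",(200,136),14),("peg1s",(347,217),12)]:
    print(n,onz(m,uv,z).round(1))
m=bot.camera_model("scene")
for n,uv,z in [("collar",(347,191),14),("gaugetip",(248,171),91),("gaugefoot",(247,195),12),("peg1",(157,181),45),("peg2",(145,199),45),("peg3",(132,219),45)]:
    print("s",n,onz(m,uv,z).round(1))
p,R,o=pose(); print(p,R.round(3))
w=bot.camera_model("wrist"); Rw,tw=RT(w); print("cam in tool",(R.T@(tw-p)).round(1),(R.T@Rw).round(3))
E
```

```text
collar [481.7 271.6  14. ]
tile [485.2 276.4   4. ]
green [471.6 383.5  10. ]
orange [444.  174.9  10. ]
pink [385.4 277.6  10. ]
gaugefoot [490.7   7.9  12. ]
gaugetip [487.6   6.9  91. ]
peg1 [ 471.  -230.1   45. ]
peg2 [ 545.8 -240.    45. ]
peg3 [ 616.3 -255.2   45. ]
bottle [ 742.6 -122.3  150. ]
weight [711.9  48.1  50. ]
c2 [731.2 305.7  14. ]
c3 [710.1 160.7  14. ]
peg1s [ 472.9 -237.6   12. ]
s collar [475.9 278.3  14. ]
s gaugetip [496.  13.  91.]
s gaugefoot [496.1   9.4  12. ]
s peg1 [ 483.3 -226.8   45. ]
s peg2 [ 555.7 -239.3   45. ]
s peg3 [ 626.5 -250.7   45. ]
[141.42741646 505.60992518 226.76217174] [[ 0.     0.269  0.963]
 [ 0.     0.963 -0.269]
 [-1.     0.     0.   ]]
cam in tool [-158.7   -0.4  -72.7] [[-0.001 -0.268  0.963]
 [ 1.     0.     0.001]
 [-0.     0.963  0.268]]
```

View pics/top0d.png

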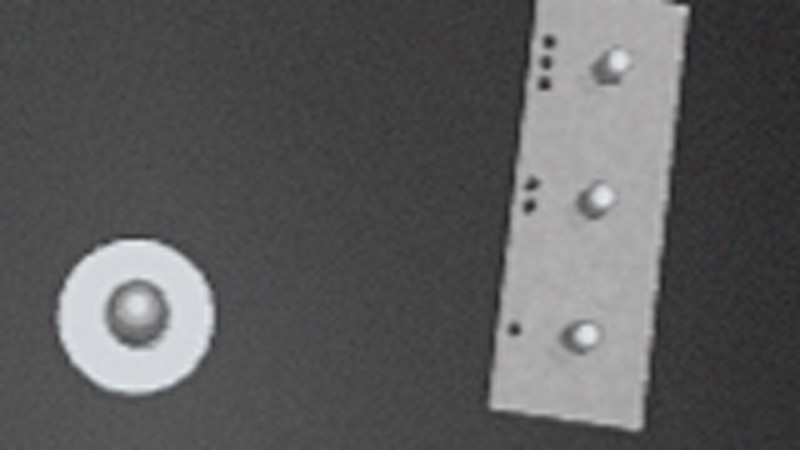

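The chosen collar is the plain grey one on its own tile, crop centre (325,243). The pegs show 1, 2 and 3 dots from bottom to top. Next I check for clutter under the hand before moving.

View pics/wrist0.png

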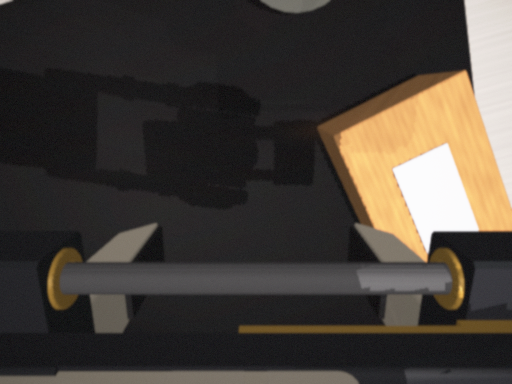

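Run:
```python
from h import *
p,d=bot.capture("scene"); m=bot.camera_model("scene"); P=cloud(m,d)
for n,(x,y) in [("jar",(410,80)),("jartop",(410,77)),("jarbase",(408,108)),("box",(460,120)),("bench",(300,220)),("gtip",(247,172)),("collartop",(347,198)),("rack",(140,225))]:
    print(n,P[y,x].round(0))
p,d=bot.capture("top"); m=bot.camera_model("top"); P=cloud(m,d)
# depth based: gauge foot annulus, rack plate, near collar
def sel(box,zlo,zhi):
    x0,x1,y0,y1=box
    k=(P[...,0]>x0)&(P[...,0]<x1)&(P[...,1]>y0)&(P[...,1]<y1)&(P[...,2]>zlo)&(P[...,2]<zhi); return P[k]
print("bench z",np.nanmedian(P[250:300,250:330,2]))
for n,b,lo,hi in [("foot",(420,560,-60,80),8,18),("post",(420,560,-60,80),40,120),("collar",(430,540,220,330),14,40),("rack",(400,680,-330,-150),8,18),("pegs1",(430,510,-290,-180),28,60),("pegs2",(510,580,-290,-180),28,60),("pegs3",(580,660,-300,-180),28,60)]:
    q=sel(b,lo,hi); print(n,len(q),q.mean(0).round(1) if len(q) else '',np.c_[q.min(0),q.max(0)].round(0).tolist() if len(q) else '')
    if len(q)>20:
        (c,s,a)=cv2.minAreaRect(q[:,:2].astype(np.float32)); print("   ",np.round(c,1),np.round(s,0),round(a,1))
```

```text
jar [-42. 585. 117.]
jartop [-64. 591. 120.]
jarbase [  5. 587.  29.]
box [203. 673.  87.]
bench [578. 145.   2.]
gtip [499.  11.  90.]
collartop [505. 273.  14.]
rack [ 614. -242.   13.]
bench z 0.130131568251727
foot 522 [491.5   9.8  11.2] [[450.0, 532.0], [-31.0, 52.0], [8.0, 18.0]]
    [491.2  10.5] [82. 82.] 89.2
post 128 [489.4  10.3  71.2] [[475.0, 507.0], [-5.0, 27.0], [41.0, 92.0]]
    [491.3  11.1] [32. 32.] 88.2
collar 108 [483.4 276.   21.3] [[462.0, 503.0], [255.0, 297.0], [14.0, 27.0]]
    [482.9 276.2] [42. 41.] 88.5
rack 2220 [ 543.6 -241.    11.4] [[423.0, 669.0], [-303.0, -164.0], [8.0, 18.0]]
    [ 550.1 -222.4] [124. 240.] 79.8
pegs1 33 [ 472.5 -227.8   40.6] [[466.0, 480.0], [-237.0, -222.0], [30.0, 47.0]]
    [ 472.6 -228.5] [14. 14.] 26.0
pegs2 31 [ 545.7 -241.4   40.8] [[539.0, 552.0], [-249.0, -235.0], [31.0, 47.0]]
    [ 545.5 -242. ] [15. 13.] 83.7
pegs3 32 [ 618.9 -254.1   40.3] [[613.0, 626.0], [-262.0, -248.0], [29.0, 47.0]]
    [ 619.2 -254.4] [14. 13.] 45.5
```

The wrist view shows only the box at right, and nothing under the hand. The top depth gives gauge ≈(491,10.5), collar ≈(483,276) and pegs about 73 mm apart. I hover over the collar next.

```bash
python3 -m handwheel '[[[0,-1,3,0],[0,-1,3,0],[0,-1,3,0],[0,-1,3,0],[0,-1,3,0],[0,-1,3,0],[0,-1,3,0],[0,-1,3,0]]]' 
python3 -m handwheel '[[[1.5,-1,3,0],[1.5,-1,3,0],[1.5,-1,3,0],[1.5,-1,3,0],[1.5,-1,3,0],[0,0,0,0],[0,0,0,0]]]' 0.8
python3 - <<'E'
from h import *
p,R,o=pose(); print(p,R[:,2],o['contact_force'],o['grip_width'])
m=bot.camera_model("wrist"); a,d=bot.capture("wrist"); cv2.imwrite("pics/w1.png",a[:,:,::-1]); np.savez("w1",d=d)
P=cloud(m,d)
k=(P[...,2]>14)&(P[...,2]<40)&(np.hypot(P[...,0]-483,P[...,1]-276)<45); q=P[k]; print(len(q),np.median(q,0)); print(cv2.minAreaRect(q[:,:2].astype(np.float32)),cv2.minEnclosingCircle(q[:,:2].astype(np.float32)))
print([(r['point'],r['conf']) for r in bot.spot_point("wrist","collar_r_c")])
E
```

```text
time: 1.72
tool_pos: [352.2, 362.9, 226.9]
tcp_rot: [1.06, 1.57, 0.787]
contact_force: [1.3, 0.8, -0.7]
grip_width: 92.2
time: 2.3
tool_pos: [482.5, 274.2, 150.6]
tcp_rot: [-2.566, 1.569, -2.841]
contact_force: [-1.3, 0.4, 0.2]
grip_width: 73.4
[482.4644522  274.16000231 150.60444795] [ 0.96224161 -0.27219039 -0.00186293] [-1.32265041  0.42283335  0.15667327] 73.4158595456483
1107 [483.72949753 275.6145471   24.33193634]
((483.8245849609375, 275.3084716796875), (42.63164520263672, 43.207733154296875), 22.559659957885742) ((483.8910217285156, 275.527099609375), 21.829147338867188)
[]
```

View pics/w1.png

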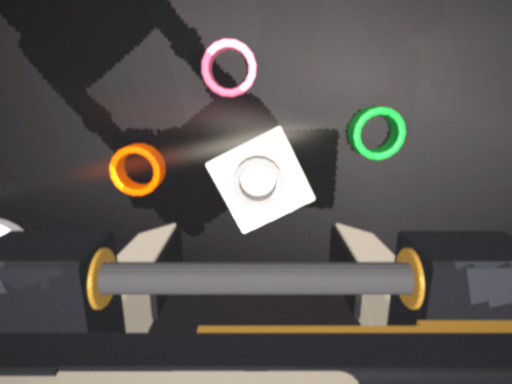

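The wrist view shows the grey collar at (258,180) on its tile, with pink, orange and green rings well clear of it. Depth puts the collar at (483.8,275.5). I descend and grip.

```bash
python3 -m handwheel '[[[2.5,0.16,0.09,0],[2.5,0,0,0],[2.5,0,0,0],[2.5,0,0,0],[2,0,0,0],[1.2,0,0,0],[0.8,0,0,0],[0,0,0,0]]]' 
python3 -m handwheel '[[[0.3,0,0,0],[0,0,0,0],[0,0,0,0]]]'
```

```text
time: 3.07
tool_pos: [482.0, 277.4, 11.1]
tcp_rot: [-2.592, 1.569, -2.863]
contact_force: [-0.0, -0.5, 0.3]
grip_width: 73.5
time: 3.32
tool_pos: [483.8, 277.1, 9.8]
tcp_rot: [0.687, 1.569, 0.414]
contact_force: [0.7, -0.8, -0.1]
grip_width: 73.4
```

```bash
python3 -m handwheel '[[[0.2,-0.1,0,0],[0,0,0,0]]]' 
python3 -m handwheel '[[[0,0,0,0],[0,0,0,0],[0,0,0,0],[0,0,0,0],[0,0,0,0],[0,0,0,0],[0,0,0,0]]]' 0.35
python3 -c "
from plant import bot
for i in range(2):print(bot.get_obs()['tool_pos'])"
```

```text
time: 3.48
tool_pos: [483.1, 275.6, 7.1]
tcp_rot: [0.671, 1.57, 0.398]
contact_force: [-0.1, -0.5, 0.2]
grip_width: 73.8
time: 4.07
tool_pos: [483.1, 275.7, 6.8]
tcp_rot: [0.982, 1.571, 0.709]
contact_force: [0.4, 0.3, 0.6]
grip_width: 43.5
[483.09267483 275.70023053   6.7589671 ]
[483.09267483 275.70023053   6.7589671 ]
```

```bash
python3 -m handwheel '[[[-0.8,0,0,0],[-2,0,0,0],[-3,0,0,0],[-3,0,0,0],[-3,0,0,0],[-3,0,0,0],[-3,-1,0.3,0],[-2,-2,0.8,0]]]' 
python3 -m handwheel '[[[0,-3,1.3,0],[0,-3.3,1.5,0],[0,-3.3,1.5,0],[0,-3.3,1.5,0],[0,-3.2,1.5,0],[0,-3.2,1.5,0],[0,-3,1.2,0],[0,0,0,0]]]' 
python3 -m handwheel '[[[0,0,0,0],[0,0,0,0]]]'
cat > gl.py <<'E'
from h import *
import sys
from scipy.optimize import least_squares
n=sys.argv[1]
p,R,o=pose(); print("tcp",p.round(1),"z",R[:,2].round(3),"f",np.round(o['contact_force'],1),round(o['grip_width'],1),round(o['time'],2))
m=bot.camera_model("wrist"); a,d=bot.capture("wrist"); cv2.imwrite(f"pics/{n}.png",a[:,:,::-1]); np.savez(n,d=d,p=p,R=R)
P=cloud(m,d)
def circ(q,r):
    # hull outer
    c,rr=cv2.minEnclosingCircle(q[:,:2].astype(np.float32)); return np.round(c,1),round(rr,1)
c0=np.array([491.,10.5]); h=np.hypot(P[...,0]-c0[0],P[...,1]-c0[1])
for nm,lo,hi,r in [("foot",9,15,50),("tip",85,96,14),("land22",76.5,84,18),("upper",62,95,22)]:
    k=(P[...,2]>lo)&(P[...,2]<hi)&(h<r); q=P[k]
    if len(q)>10: print(nm,len(q),np.median(q,0).round(1),circ(q,r))
# held collar top
rel=(P-p)@R
k=(rel[...,0]>-22)&(rel[...,0]<8)&(np.abs(rel[...,1])<25)&(np.abs(rel[...,2])<32); q=rel[k]
print("held",len(q),np.percentile(q,[2,50,98],axis=0).round(1).tolist() if len(q) else '')
E
python3 gl.py w2
```

```text
time: 4.73
tool_pos: [485.6, 245.3, 208.3]
tcp_rot: [0.815, 1.567, 0.544]
contact_force: [0.9, 0.2, -0.3]
grip_width: 43.4
time: 5.4
tool_pos: [522.2, -3.1, 205.1]
tcp_rot: [-1.049, 1.569, -1.326]
contact_force: [-0.0, -0.5, -1.3]
grip_width: 43.2
time: 5.57
tool_pos: [521.4, 2.4, 204.9]
tcp_rot: [2.33, 1.57, 2.056]
contact_force: [0.2, -0.1, 0.1]
grip_width: 43.6
tcp [521.4   2.4 204.9] z [ 0.963 -0.27  -0.   ] f [ 0.2 -0.1  0.1] 43.6 5.57
foot 4206 [487.6  10.8  12.9] (array([492.4,   9. ]), 41.9)
tip 531 [491.5   9.3  89. ] (array([492.2,   9. ]), 10.9)
land22 47 [483.3  13.8  78.6] (array([491.8,   9.5]), 11.8)
upper 813 [489.6  10.   86.8] (array([491.5,   9.4]), 13.7)
held 3587 [[-19.9, -23.7, -20.6], [-17.2, -0.4, -11.6], [-0.6, 23.7, 20.4]]
```

View pics/w2.png

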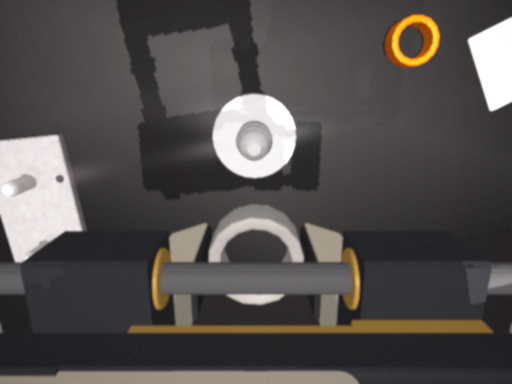

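The view shows the collar held level at (257,255) and the gauge at (254,136), with depth putting the gauge at about (492.2,9.1). I'll fit the held collar's centre precisely and work out the shift.

Run:
```python
from h import *
w=np.load("w2.npz"); p,R,d=w['p'],w['R'],w['d']
m=bot.camera_model("wrist"); P=cloud(m,d); rel=(P-p)@R
k=(rel[...,0]>-20)&(rel[...,0]<-14)&(np.abs(rel[...,1])<21)&(np.abs(rel[...,2])<30); q=rel[k]
A=np.c_[q,np.ones(len(q))]
print(np.percentile(q,[2,50,98],axis=0).round(1))
# outer circle: far & near extremes in z near y=0
for y0 in(-8,-4,0,4,8):
    s=q[np.abs(q[:,1]-y0)<1.5]; print(y0,s[:,2].min().round(1),s[:,2].max().round(1), np.sort(s[:,2])[::max(1,len(s)//14)].round(1))
c,r=cv2.minEnclosingCircle(q[np.abs(q[:,1])<15][:,1:].astype(np.float32)); print("centre y,z",c,r)
hull=cv2.convexHull(q[:,1:].astype(np.float32))[:,0]
# bore: inner edge points
c=np.array(c); rr=np.hypot(q[:,1]-c[0],q[:,2]-c[1]); print(np.percentile(rr,[1,5,10,25,50,75,95]))
# level: plane fit to top ring
x,_,_,_=np.linalg.lstsq(np.c_[q[:,1:],np.ones(len(q))],q[:,0],rcond=None); print("tilt",x)
G=np.array([492.2,9.1,0]); e=R.T@(G-p); print("TCP->gauge tool y,z",e[1:], "collar->gauge",e[1:]-c)
```

```text
[[-19.  -19.5 -20.4]
 [-17.8   0.1 -11.5]
 [-14.7  19.7  20.8]]
-8 -19.7 21.4 [-19.7 -19.1 -18.6 -18.2 -17.6 -17.1 -16.6 -16.  -15.2 -14.4 -13.7  16.8
  17.6  18.5  19.3]
-4 -20.8 21.9 [-20.8 -20.1 -19.8 -19.2 -18.4 -17.6 -16.8 -16.  -15.5  17.2  17.9  18.6
  19.6  20.1  21.3]
0 -21.2 22.6 [-21.2 -20.8 -20.4 -20.2 -19.5 -18.8 -17.9 -17.3 -16.4 -15.6  17.6  18.4
  19.2  20.3  21.3]
4 -20.9 21.9 [-20.9 -20.3 -19.9 -19.6 -18.8 -18.1 -17.4 -16.7 -15.9 -15.1  17.5  18.7
  19.5  20.7]
8 -20.2 21.0 [-20.2 -19.3 -18.8 -18.3 -17.5 -16.9 -16.3 -15.6 -14.9 -13.9  16.6  17.7
  18.8  19.7  20.4]
centre y,z (0.240605890750885, 0.7490782141685486) 22.171133041381836
[15.89026879 16.37991882 16.83025426 17.8698612  19.37336276 20.7193651
 21.59106946]
tilt [-3.06963515e-03 -1.50845017e-02 -1.76767323e+01]
TCP->gauge tool y,z [ -1.57970302 -29.84267329] collar->gauge [ -1.82030891 -30.59175151]
```

```bash
python3 -m handwheel '[[[1,-0.18,-1,0],[2,0,-1,0],[2,0,-0.76,0],[2,0,-0.3,0],[1.5,0,0,0],[0.8,0,0,0],[0,0,0,0],[0,0,0,0]]]' 
python3 -m handwheel '[[[0,0,0,0],[0,0,0,0]]]' 
python3 gl.py w3
```

```text
time: 6.28
tool_pos: [492.0, 9.3, 112.0]
tcp_rot: [0.991, 1.571, 0.719]
contact_force: [-0.2, 0.6, -0.5]
grip_width: 43.2
time: 6.45
tool_pos: [492.6, 8.8, 112.7]
tcp_rot: [0.194, 1.569, -0.078]
contact_force: [1.1, -0.5, -1.4]
grip_width: 43.6
tcp [492.6   8.8 112.7] z [ 0.963 -0.269  0.002] f [ 1.1 -0.5 -1.4] 43.6 6.45
foot 5463 [478.4  16.7  12.8] (array([492.3,   8.8]), 42.1)
tip 237 [496.7   7.7  90.1] (array([497.9,   7.5]), 8.7)
land22 85 [481.7  12.   79. ] (array([484.3,  11.3]), 7.7)
upper 762 [483.4  10.1  75.5] (array([490.7,   9.6]), 13.4)
held 3572 [[-19.7, -23.7, -20.6], [-17.2, 0.0, -11.6], [-0.5, 23.7, 20.5]]
```

View pics/w3.png

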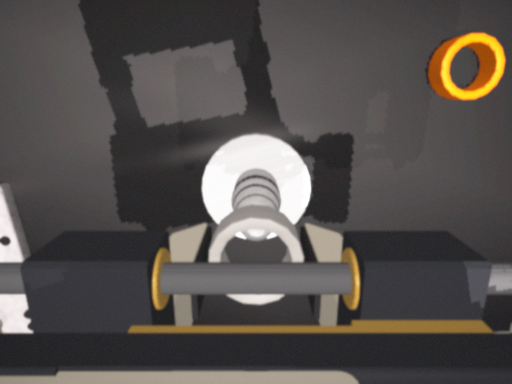

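```bash
python3 -m handwheel '[[[0.5,0,-0.05,0],[0.7,0,0,0],[0.7,0,0,0],[0.5,0,0,0],[0.3,0,0,0],[0,0,0,0]]]' 
python3 -m handwheel '[[[0.2,0,0,0],[0.2,0,0,0],[0.2,0,0,0],[0,0,0,0]]]' 
python3 -c "
from plant import bot
o=bot.get_obs();print(o['tool_pos'],o['contact_force'],o['moment'])"
```

```text
time: 7.0
tool_pos: [490.7, 8.8, 83.7]
tcp_rot: [-3.059, 1.569, 2.951]
contact_force: [-0.0, -0.1, -0.9]
grip_width: 43.2
time: 7.33
tool_pos: [491.2, 8.8, 78.4]
tcp_rot: [3.086, 1.57, 2.814]
contact_force: [-0.7, 0.4, -0.8]
grip_width: 43.2
[491.18401265   8.79410024  78.43865297] [-0.71220441  0.4126555  -0.84122876] [ 0.01534424 -0.00057551 -0.0936181 ]
```

```bash
python3 -m handwheel '[[[0.1,0,0,0],[0.1,0,0,0],[0,0,0,0]]]' 
python3 -m handwheel '[[[0.1,0,0,0],[0.1,0,0,0],[0,0,0,0]]]' 
python3 -m handwheel '[[[0.1,0,0,0],[0.1,0,0,0],[0,0,0,0]]]'
```

```text
time: 7.58
tool_pos: [491.3, 8.8, 76.6]
tcp_rot: [2.379, 1.571, 2.106]
contact_force: [-0.6, 0.1, -1.4]
grip_width: 43.9
time: 7.83
tool_pos: [491.2, 8.8, 74.5]
tcp_rot: [2.914, 1.571, 2.641]
contact_force: [-0.6, 0.2, -1.9]
grip_width: 42.9
time: 8.08
tool_pos: [491.2, 8.8, 72.5]
tcp_rot: [2.994, 1.57, 2.721]
contact_force: [0.1, 0.8, -1.5]
grip_width: 43.6
```

```bash
python3 -m handwheel '[[[0.2,0,0,0],[0.2,0,0,0],[0.1,0,0,0],[0,0,0,0]]]' 
python3 -m handwheel '[[[0.1,0,0,0],[0.1,0,0,0],[0,0,0,0]]]' 
python3 -m handwheel '[[[0.1,0,0,0],[0.1,0,0,0],[0,0,0,0]]]' 
python3 -m handwheel '[[[0.1,0,0,0],[0.1,0,0,0],[0,0,0,0]]]'
```

```text
time: 8.42
tool_pos: [491.1, 8.8, 67.4]
tcp_rot: [3.131, 1.57, 2.858]
contact_force: [1.1, 0.4, -1.2]
grip_width: 43.1
time: 8.67
tool_pos: [491.2, 8.8, 65.5]
tcp_rot: [2.776, 1.571, 2.503]
contact_force: [-0.4, -0.3, -1.5]
grip_width: 42.9
time: 8.92
tool_pos: [491.3, 8.8, 63.6]
tcp_rot: [2.676, 1.571, 2.403]
contact_force: [0.4, 0.9, -0.5]
grip_width: 43.5
time: 9.17
tool_pos: [491.2, 8.8, 61.5]
tcp_rot: [2.928, 1.571, 2.656]
contact_force: [0.4, -0.6, -1.4]
grip_width: 43.5
```

```bash
python3 -m handwheel '[[[0.1,0,0,0],[0.1,0,0,0],[0.1,0,0,0],[0,0,0,0]]]' 
python3 -m handwheel '[[[0.1,0,0,0],[0.1,0,0,0],[0.1,0,0,0],[0,0,0,0]]]' 
python3 -m handwheel '[[[0.1,0,0,0],[0.1,0,0,0],[0,0,0,0]]]' 
python3 -m handwheel '[[[0.1,0,0,0],[0.05,0,0,0],[0,0,0,0]]]'
```

```text
time: 9.5
tool_pos: [491.2, 8.8, 58.5]
tcp_rot: [2.94, 1.57, 2.667]
contact_force: [-0.6, 0.0, -1.4]
grip_width: 43.2
time: 9.83
tool_pos: [491.2, 8.8, 55.5]
tcp_rot: [2.822, 1.571, 2.549]
contact_force: [-0.0, 0.3, -1.5]
grip_width: 43.2
time: 10.08
tool_pos: [491.2, 8.8, 53.5]
tcp_rot: [2.959, 1.571, 2.686]
contact_force: [-0.4, 0.0, -1.6]
grip_width: 43.3
time: 10.33
tool_pos: [491.2, 8.8, 52.1]
tcp_rot: [2.866, 1.571, 2.593]
contact_force: [0.5, -0.6, -1.6]
grip_width: 43.7
```

```bash
python3 -m handwheel '[[[0.05,0,0,0],[0.05,0,0,0],[0,0,0,0]]]' 
python3 -m handwheel '[[[0.05,0,0,0],[0.05,0,0,0],[0,0,0,0]]]'
```

```text
time: 10.58
tool_pos: [491.3, 8.8, 51.1]
tcp_rot: [2.497, 1.571, 2.224]
contact_force: [-0.1, 0.5, -2.4]
grip_width: 43.1
time: 10.83
tool_pos: [491.3, 8.8, 50.1]
tcp_rot: [2.609, 1.571, 2.336]
contact_force: [-0.0, -0.2, -0.9]
grip_width: 43.1
```

```bash
python3 -m handwheel '[[[0.03,0,0,0],[0.03,0,0,0],[0,0,0,0]]]' 
python3 -m handwheel '[[[0.03,0,0,0],[0.02,0,0,0],[0,0,0,0]]]'
```

```text
time: 11.08
tool_pos: [491.3, 8.8, 49.6]
tcp_rot: [1.413, 1.571, 1.14]
contact_force: [0.3, 0.6, -1.0]
grip_width: 43.5
time: 11.33
tool_pos: [491.4, 8.9, 49.2]
tcp_rot: [0.938, 1.57, 0.665]
contact_force: [-0.6, 0.6, 0.8]
grip_width: 43.4
```

```bash
python3 -m handwheel '[[[0.03,0,0,0],[0,0,0,0]]]' 
python3 -m handwheel '[[[0.03,0,0,0],[0,0,0,0]]]'
```

```text
time: 11.5
tool_pos: [491.5, 8.9, 49.0]
tcp_rot: [0.709, 1.57, 0.436]
contact_force: [-0.1, 0.9, 2.8]
grip_width: 43.2
time: 11.67
tool_pos: [491.5, 8.9, 48.8]
tcp_rot: [0.616, 1.57, 0.343]
contact_force: [-1.4, 2.3, 4.9]
grip_width: 43.1
```

```bash
python3 -m handwheel '[[[0.02,0.02,0,0],[0,0,0,0],[0,0,0,0],[0,0,0,0]]]' 
python3 -m handwheel '[[[0,0,0,0],[0,0,0,0],[0,0,0,0],[0,0,0,0]]]' 
python3 gl.py w4
python3 - <<'E'
from h import *
m=bot.camera_model("scene"); a,d=bot.capture("scene"); cv2.imwrite("pics/s4.png",cv2.resize(a[110:230,180:320,::-1],None,fx=5,fy=5,interpolation=cv2.INTER_CUBIC))
print(bot.get_obs()['contact_force'])
E
```

```text
time: 12.0
tool_pos: [491.5, 9.0, 48.6]
tcp_rot: [0.403, 1.57, 0.13]
contact_force: [-0.7, 1.4, 5.6]
grip_width: 43.5
time: 12.33
tool_pos: [491.5, 9.0, 48.6]
tcp_rot: [0.359, 1.57, 0.086]
contact_force: [-0.8, 1.4, 5.0]
grip_width: 43.3
tcp [491.5   9.   48.6] z [ 0.963 -0.269  0.   ] f [-0.8  1.4  5. ] 43.3 12.33
foot 7018 [472.7  17.   12.8] (array([492.,   9.]), 42.0)
tip 479 [495.2   8.2  90.9] (array([491.8,   9. ]), 11.1)
land22 345 [482.   11.8  79.7] (array([491.9,   9.3]), 12.1)
upper 3905 [481.7  12.3  67.3] (array([491. ,  10.5]), 22.0)
held 3879 [[-20.7, -23.6, -20.6], [-16.7, -0.4, -11.8], [-1.1, 23.6, 1.3]]
[-1.36435982  1.76825338  5.33865794]
```

View pics/s4.png

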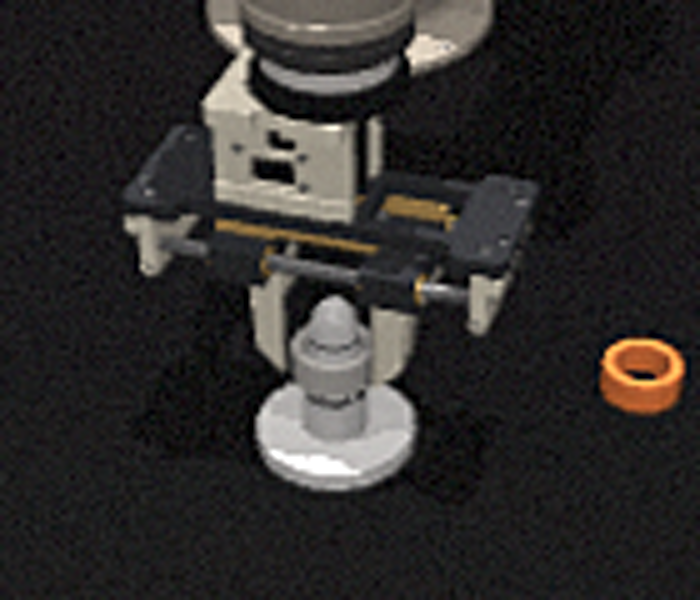

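View pics/w4.png

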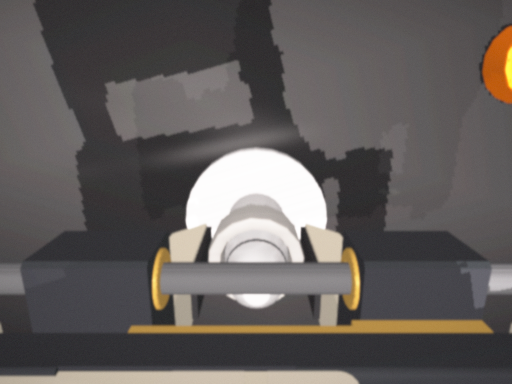

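The views show the collar seated on the lowest cone, with the three-line band on the post just under it (scene crop (335,395)). Its underside is at about 46–47 mm, and it was held at about 6.5 N for over 0.5 s. That is step 3, so I lift off and go to peg 3.

```bash
python3 -m handwheel '[[[-0.3,0,0,0],[-1,0,0,0],[-1.5,0,0,0],[-1.5,0,0,0],[-1.5,0,0,0],[-2,0,0,0],[-2,0,0,0],[-2,0,0,0]]]' 
python3 -c "
from plant import bot
o=bot.get_obs();print(o['tool_pos'],o['contact_force'],o['grip_width'])"
python3 -m handwheel '[[[0,-1,1,0],[0,-2,2,0],[0,-3,2.6,0],[0,-3,2.6,0],[0,-3,2.6,0],[0,-3,2.6,0],[0,-3,2.6,0],[0,-2.5,2,0]]]' 
python3 -m handwheel '[[[0,-1.5,1.4,0],[0,0,0,0],[0,0,0,0],[0,0,0,0]]]'
python3 - <<'E'
from h import *
p,R,o=pose(); print("tcp",p.round(1),"z",R[:,2].round(3),np.round(o['contact_force'],1),o['grip_width'],o['time'])
m=bot.camera_model("wrist"); a,d=bot.capture("wrist"); cv2.imwrite("pics/w5.png",a[:,:,::-1]); P=cloud(m,d); np.savez("w5",d=d,p=p,R=R)
c0=np.array([619.9,-255.8]); h=np.hypot(P[...,0]-c0[0],P[...,1]-c0[1])
q=P[(P[...,2]>20)&(P[...,2]<50)&(h<25)]; print(len(q),np.median(q,0).round(1),cv2.minEnclosingCircle(q[:,:2].astype(np.float32)))
rel=(P-p)@R
k=(rel[...,0]>-20)&(rel[...,0]<-14)&(np.abs(rel[...,1])<15)&(np.abs(rel[...,2])<30); q=rel[k]
print(cv2.minEnclosingCircle(q[:,1:].astype(np.float32)),np.median(q,0))
E
```

```text
time: 13.1
tool_pos: [491.0, 8.8, 167.7]
tcp_rot: [-2.393, 1.57, -2.666]
contact_force: [0.0, -0.3, -2.1]
grip_width: 43.3
[491.02570779   8.83191012 167.66015834] [ 0.04512708 -0.27849798 -2.06560173] 43.27122396592547
time: 13.77
tool_pos: [609.8, -240.6, 165.3]
tcp_rot: [-2.298, 1.57, -2.572]
contact_force: [-0.1, 0.7, -1.7]
grip_width: 43.3
time: 14.1
tool_pos: [618.2, -254.9, 165.4]
tcp_rot: [2.835, 1.569, 2.562]
contact_force: [0.1, -0.0, -1.1]
grip_width: 42.9
tcp [ 618.2 -254.9  165.4] z [ 0.963 -0.27  -0.002] [ 0.1 -0.  -1.1] 42.90516158358144 14.1
346 [ 618.4 -255.7   43.2] ((620.8389892578125, -256.4776916503906), 7.906665325164795)
((0.1277930736541748, 0.9650980234146118), 22.128765106201172) [-17.70356082   0.04434067 -14.80215145]
```

View pics/w5.png

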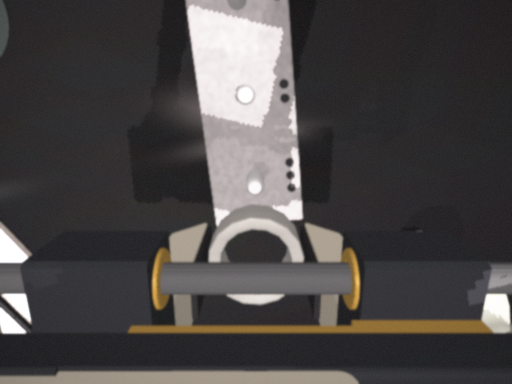

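The picture shows the three-dot peg at (255,187) just ahead of the held collar at (257,255), with the dots at (290,175). I lower over it.

```bash
python3 -m handwheel '[[[2,-0.05,0.16,0],[3,0,0,0],[3,0,0,0],[2.5,0,0,0],[1,0,0,0],[0,0,0,0],[0,0,0,0]]]' 
python3 -m handwheel '[[[1,0,0,0],[1,0,0,0],[0.7,0,0,0],[0.2,0,0,0],[0,0,0,0],[0,0,0,0]]]'
```

```text
time: 14.73
tool_pos: [620.7, -255.6, 52.2]
tcp_rot: [-0.07, 1.57, -0.342]
contact_force: [-0.9, -0.2, -0.9]
grip_width: 43.0
time: 15.23
tool_pos: [620.4, -256.1, 22.3]
tcp_rot: [1.072, 1.571, 0.799]
contact_force: [0.2, -0.5, -1.1]
grip_width: 43.1
```

```bash
python3 -m handwheel '[[[0.2,0,0,0],[0.2,0,0,0],[0.1,0,0,0],[0,0,0,0]]]' 
python3 -m handwheel '[[[0.1,0,0,0],[0.05,0,0,0],[0,0,0,0]]]' 
python3 -m handwheel '[[[0.05,0,0,0],[0.05,0,0,0],[0,0,0,0]]]'
```

```text
time: 15.57
tool_pos: [620.2, -256.0, 17.1]
tcp_rot: [2.611, 1.571, 2.339]
contact_force: [-0.1, -0.1, -1.5]
grip_width: 43.6
time: 15.82
tool_pos: [620.3, -256.1, 15.7]
tcp_rot: [2.342, 1.571, 2.069]
contact_force: [-0.5, 0.1, -0.9]
grip_width: 43.1
time: 16.07
tool_pos: [620.4, -256.1, 14.8]
tcp_rot: [0.402, 1.571, 0.129]
contact_force: [-0.1, 0.5, -0.1]
grip_width: 43.3
```

```bash
python3 -m handwheel '[[[0.04,0,0,0],[0,0,0,0]]]' 
python3 -m handwheel '[[[0.03,0,0,0],[0,0,0,0],[0,0,0,0]]]'
```

```text
time: 16.23
tool_pos: [620.4, -256.1, 14.8]
tcp_rot: [0.06, 1.571, -0.213]
contact_force: [-0.9, 0.9, 1.2]
grip_width: 43.0
time: 16.48
tool_pos: [620.4, -256.1, 14.7]
tcp_rot: [-0.063, 1.57, -0.336]
contact_force: [-2.1, 1.8, 6.1]
grip_width: 43.2
```

The collar is seated on the plate: the upward force is 6 N and z has stopped changing. I release and retreat.

```bash
python3 -m handwheel '[[[0,0,0,0],[0,0,0,0],[0,0,0,0],[0,0,0,0],[0,0,0,0],[0,0,0,0]]]' 0.75
python3 -m handwheel '[[[-1,0,0,0],[-2,0,0,0],[-3,0,0,0],[-3,0,0,0],[-3,0,0,0],[-2,0,0,0],[0,0,0,0],[0,0,0,0]]]'
python3 - <<'E'
from h import *
p,R,o=pose(); print("tcp",p.round(1),np.round(o['contact_force'],1),o['grip_width'],o['time'])
m=bot.camera_model("wrist"); a,d=bot.capture("wrist"); cv2.imwrite("pics/w6.png",a[:,:,::-1]); P=cloud(m,d)
h=np.hypot(P[...,0]-620.5,P[...,1]+256)
q=P[(P[...,2]>24)&(P[...,2]<37)&(h<35)&(h>11)]; print(len(q),np.percentile(q,[5,50,95],axis=0).round(1).tolist(),cv2.minEnclosingCircle(q[:,:2].astype(np.float32)))
top=q[q[:,2]>29]; x=np.linalg.lstsq(np.c_[top[:,:2]-[620,-256],np.ones(len(top))],top[:,2],rcond=None)[0]; print("plane",x)
a,d=bot.capture("scene"); cv2.imwrite("pics/s6.png",a[:,:,::-1])
E
```

```text
time: 16.98
tool_pos: [620.3, -256.1, 13.9]
tcp_rot: [2.532, 1.571, 2.26]
contact_force: [-0.4, 1.2, -0.4]
grip_width: 68.9
time: 17.65
tool_pos: [621.0, -256.4, 156.3]
tcp_rot: [-0.216, 1.567, -0.489]
contact_force: [-0.1, 0.1, -0.3]
grip_width: 69.0
tcp [ 621.  -256.4  156.3] [-0.1  0.1 -0.3] 69.01689345998628 17.65
1095 [[601.3, -274.9, 26.5], [621.2, -256.3, 32.4], [639.8, -237.4, 33.8]] ((621.24658203125, -256.2123107910156), 21.892696380615234)
plane [5.07686990e-04 2.95463622e-03 3.24164251e+01]
```

View pics/w6.png

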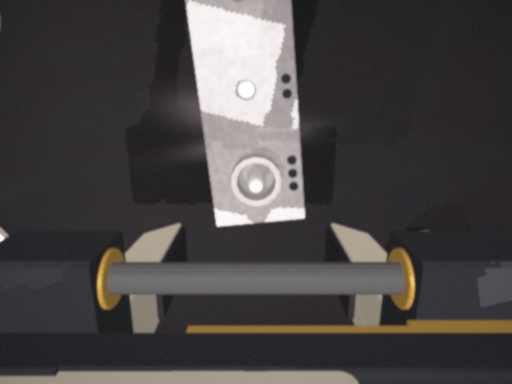

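View pics/s6.png

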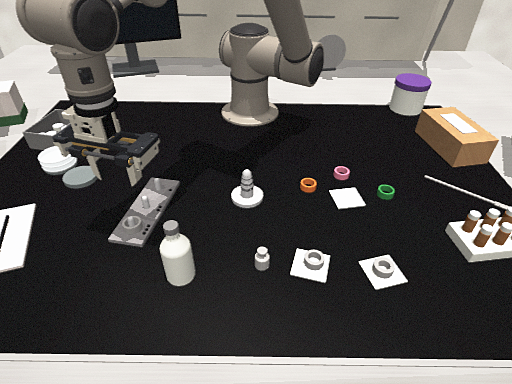

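The wrist view shows the collar centred on the three-dot peg at (256,182), its top at 32.4 mm and level. The scene view shows the bottle, the weight and the other collars where they were. I hand in.

```bash
python3 -c "
from plant import bot
print(bot.close_job()); print(bot.get_obs()['time'])"
```

```text
the job is handed in; nothing more can be done
None
the job is handed in; nothing more can be done
```

I gauged the collar from the tile nearest the robot, lowered it onto the three-dot peg, released it and handed the job in. The last clock reading before that was about 17.7 s of the allowed 45. No verdict was reported.

- **Gauging:** The collar slid past the upper two steps without catching and stopped on the lower step, the one with three lines. Its underside was at about 46–47 mm. I held it there for more than 0.5 s at about 5 to 7 N, and no reading came near the 35 N limit.
- **Last checks:** The collar's centre was within 1 mm of the peg's axis. Its top was at 32.4 mm (32 mm nominal) and level to about 0.003 rad. The gripper was open and about 140 mm above it, touching nothing. By eye in the scene picture, the bottle, the weight and the other two collars were where they started.
- **Disagreements:**
  - The scene camera placed things up to about 10 mm further out in x than the top camera's depth data, so I used the wrist camera's depth for the final alignment.
  - The trained network found no collar in the wrist picture, so I located it from depth instead.

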